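# Take a handle shell out of its open mould and lay it to cool

## Robot

A 7-joint arm with a two-finger parallel gripper is mounted at the origin on a cart in front of the work surface, level with it; the furniture and walls round the work are solid. World frame = base frame: x ahead of the robot, y to its left, z up, the work surface at z = 0. Lengths are in m, angles in degrees, forces in N, time in s.
With the tool pointing down it reaches from about 0.425 to 0.875 m from the base axis. Payload 4.7 kg.
Tool frame: the origin (TCP) lies at the centre of the arm's flange, where the gripper is bolted on; the fingertips stand 182 mm ahead of it and the grasp point (between the pads) lies 164 mm ahead of it; z points along the fingers, y is the line along which they close (so a half turn about z gives the same grasp; the last joint's range is limited). The gripper opens to 87 mm and grips with 3 to 60 N. Pads are 19 mm wide; open, the fingers measure 117 mm over their backs; the gripper's body (75 mm by 190 mm) begins 51 mm behind the grasp point.
Start: joints at [-75.739, 18.392, -4.016, 83.108, 1.295, 78.541, -3.26], TCP at [0.151, 0.632, 0.405] pointing down, gripper open.
Joint ranges: [-163.93, 163.93], [-17.29, 119.83], [-79.2, 71.16], [3.27, 140.29], [-89.18, 269.18], [5.43, 117.66], [-154.24, 154.24]. Speed limits (degrees/s): [147.25, 147.25, 180, 180, 180, 180, 180].

## Interface

Orientations are given as [roll, pitch, yaw] about the fixed x, y, z axes, in that order (R = Rz(yaw) Ry(pitch) Rx(roll)).
In Python, from cell import env gives the robot as it stands. The module is installed in compiled form; this text tells all that it offers.
- The arm moves only by the tool step_arm, never from a script. Its argument "steps" is one flat list of numbers, 5 for each row, row after row: the opening, from 0 (shut) to 1 (fully open), then the shift along the tool's x, y, z in mm, then the turn about the tool's z in degrees. In form: [grip, dx, dy, dz, roll, grip, dx, dy, dz, roll, ...]. A call has 1 to 12 rows; each row shifts and turns the commanded pose from where the row before left it, along the tool's axes as they then stand; what a row does not reach is not made up. A row lasts 1/8 s, in which the tool goes at most 62.5 mm and 10.7 degrees, less where a joint would pass 70% of its speed; a pose out of reach is approached as far as the arm can. A call with a gripper value outside its range is refused whole. The fingers move at their own pace and stop on an object; "grip_force" is the grip in N (left out, the last holds). Time passes only in rows, so rows that do not move let the fingers close. It gives the time, the measured TCP pose, the force, the opening and the grip force at its end, in the units of the state.
- env.get_obs(): the state, without advancing time (a new reading comes with each control period).
- env.read_camera(name): name is "scene" or "top" or "wrist"; returns a dict with "image" (480x640x3 uint8, red, green, blue), "camera_matrix" (3x3 intrinsics, pixels), "R" (3x3) and "t" (3): a world point X has camera coordinates R X + t. Camera axes: x right, y down, z forward; pixel columns grow to the right and rows downward; lengths in m; the calibration is good to about 2 mm. The wrist camera is an equidistant fisheye: a pixel r from the principal point sees the ray r / f radians off the axis. A picture is of the moment at which its call begins. There is no depth.
- env.sign_off(): hands the job in; it is judged then, once.
The state is a dict: "time_s": time; "qpos": joint angles; "joint_velocities": joint speeds; "effort": joint torques, N m; "tool_pos": TCP position; "tool_rot": TCP orientation; "force": force on the tool from outside, world axes, zero at the start; "wrist_torque": the same for the moment, N m; "grip_width": finger opening in m; "grasp_force": force on a finger pad.
Only numpy, scipy, OpenCV 4.12 (cv2) and the standard library are available. Lean on these libraries where they do the work, as an engineer would, in place of code of your own. Each camera call takes 0.05 s, during which the arm holds its last target. There are 200 camera calls.

## Task

Swing the knock-out lever of the open mould fully over to raise the free end of the moulded handle shell, then draw the shell out endways from under the end block, without levering it hard against that block, and lift it away. Lay it on the cooling plate, flat, hollow side up, lengthwise and wholly on the plate. Finally swing the knock-out lever all the way back so that its finger lies down in the cavity again; leave the other things where they are.

Things in the scene. Friction and masses are not known exactly. Their poses are not given: they have to be found in the camera images.
- mould: Lower half of a steel mould, fixed to the bench: block 116 x 260 mm, flat top face 40 mm above the bench, on a dark clamp plate 124 x 296 x 14 mm. Origin: centre of its underside on the bench; x across, y lengthwise, z up. The -y half of the top face is bare; two 13 mm pins stand 26 mm above it at x = +-43, y = +116 mm.
- cavity (a point): Middle of the floor of the mould's cavity, 25 mm above the mould's origin, axes as the mould's. Cavity 40 mm wide (x), 216 mm long (y), 15 mm deep, lower edges sloped, vertical ends. The knock-out finger, 12 mm wide, lies in its floor near the -y end.
- shell: White moulded handle half shell, hollow side up, rounded below: 35 mm wide (x; 33 near the -y end), 212 long (y), 15 high (inner bosses 18), 26 to 42 g. Origin: centre of its underside; z up. At first it lies in the cavity, rim level with the mould's top face, so it cannot be gripped; 40 mm of its +y end are under the end block.
- shell_free_end (a point): Middle of the lower edge of the shell's -y end, 106 mm from the shell's origin; the knock-out raises this end.
- shell_held_end (a point): Middle of the lower edge of the shell's +y end, 106 mm from the shell's origin; the end block covers this end.
- end_block: Steel bridge, 88 mm (x) by 39 mm (y), screwed across the cavity 66 to 105 mm in y from the mould's origin. Origin: middle of its underside, on the mould's top face. The roof of its 41 mm wide slot is 4.5 mm above the top face, its highest screw 25 mm. The shell passes while tilted 0.08 to 0.12 rad, +y end down; pulled straight up it jams. It is free once drawn 42 mm towards the mould's -y.
- holding_pad (a point): Sprung steel pad under the end block's roof (middle of its lower face). It presses the shell's +y end down with 6 to 8 N, so that drawing the shell out takes 6 to 10 N at first and lets go after 18 mm; a weak grip slips.
- knockout (a joint): Knock-out lever, rad: 0 = finger down in the cavity floor, 0.45 = fully over, at its stop. At 0 the handle leans 0.22 rad from upright towards the mould's -y; it is swung towards +y, takes about 2 N at the grip and stays where left. Fully over, the finger lifts the shell 18 mm at 88 mm from the middle: it slopes about 0.1 rad, free end 20 mm up, its underside 5 mm above the top face.
- knockout_grip (a point): Middle of the lever's upright black grip, 20 mm thick and 42 mm long, on the robot's side of the mould; 87 mm from the lever's shaft, moves with the lever. A flat arm 14 mm wide runs down from it to the shaft.
- knockout_shaft (a point): Axis of the lever's shaft in the plane of its handle: 68 mm towards -x, 50 mm towards -y and 12 mm above the mould's origin. The shaft runs along the mould's x.
- cooling_plate: Flat aluminium plate on rubber feet, fixed, 110 mm (x) by 256 mm (y), top face 12 mm above the bench. Origin: centre of its underside on the bench; x across, y lengthwise.
- side_cutters: Red-handled side cutters lying on the card mat, a bystander, 48 x 132 x 12 mm.
- jar: Small white jar with a blue screw lid, a bystander, 52 mm across, 62 mm high; origin: centre of its underside.
- tin: Flat round tin with a red lid, a bystander, 53 mm across, 20 mm high; origin: centre of its underside.

How it is judged:
By the outcome, as a careful person would: the job done as asked, in the order asked, and still so for the second after the job is handed in, with the robot touching nothing.
It also fails if it takes over 69 s, if anything falls off the work surface, if the arm or the gripper's body presses on something with over 40 N, if the wrist force passes 120 N, or if a joint passes its speed limit or range.

## Working session

There is one attempt and no reset: what is moved stays moved. The work goes in short steps, Python scripts to look and compute and a tool call to move; the robot and the scene stay as the last step left them, time stands still between calls to the robot, and variables do not carry over. Pictures are saved under pics/ and viewed, at most 10 in all, crops included, and the job is handed in when it is done.

Besides the shell and the picture viewer there is one more tool, called after ">>>" as name(argument=value, ...), one argument or row to a line, values as JSON. step_arm: Moves the arm, as the interface text tells. Its arguments: {"type":"object","properties":{"steps":{"type":"array","items":{"type":"number"}},"grip_force":{"type":"number"}},"required":["steps"]}

```bash
mkdir -p pics
python3 - <<'E'
from cell import env
import cv2,numpy as np
o=env.get_obs();print({k:np.round(v,3).tolist() for k,v in o.items()})
for n in("top","scene"):
    c=env.read_camera(n);cv2.imwrite(f"pics/{n}0.png",c["image"][...,::-1])
    np.savez(f"{n}0.npz",**c);print(n,c["camera_matrix"].round(1).tolist(),c["R"].round(3).tolist(),c["t"].round(3).tolist())
E
```

```text
{'time_s': 0.0, 'qpos': [-75.739, 18.439, -4.016, 83.175, 1.294, 78.541, -3.262], 'joint_velocities': [0.007, 0.021, 0.096, 0.046, 0.139, 0.111, -0.067], 'effort': [-0.0, -49.13, -0.404, -31.254, -0.064, 0.044, 0.0], 'tool_pos': [0.151, 0.632, 0.404], 'tool_rot': [-179.891, 0.005, 166.547], 'force': [-0.281, 0.657, 0.477], 'wrist_torque': [0.009, 0.003, 0.007], 'grasp_force': 0.0, 'grip_width': 0.087}
top [[496.8, 0.0, 315.4], [0.0, 496.8, 242.7], [0.0, 0.0, 1.0]] [[-0.295, -0.955, -0.006], [-0.928, 0.289, -0.234], [0.226, -0.063, -0.972]] [0.072, 0.497, 1.521]
scene [[609.3, 0.0, 306.0], [0.0, 609.3, 237.2], [0.0, 0.0, 1.0]] [[0.898, -0.44, 0.007], [-0.294, -0.613, -0.733], [0.327, 0.657, -0.68]] [-0.471, 0.142, 1.771]
```

View pics/top0.png

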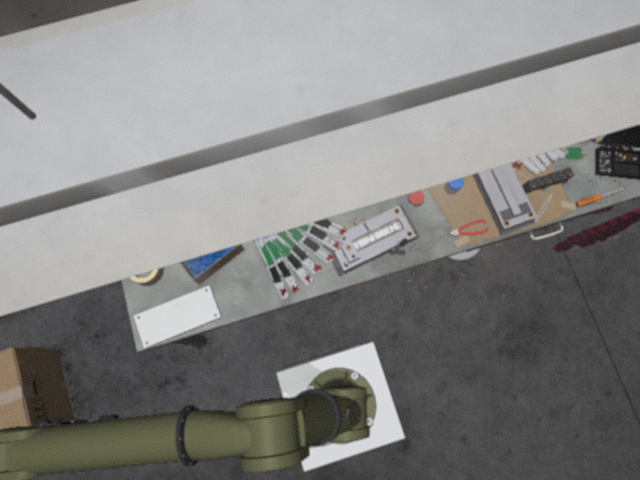

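View pics/scene0.png

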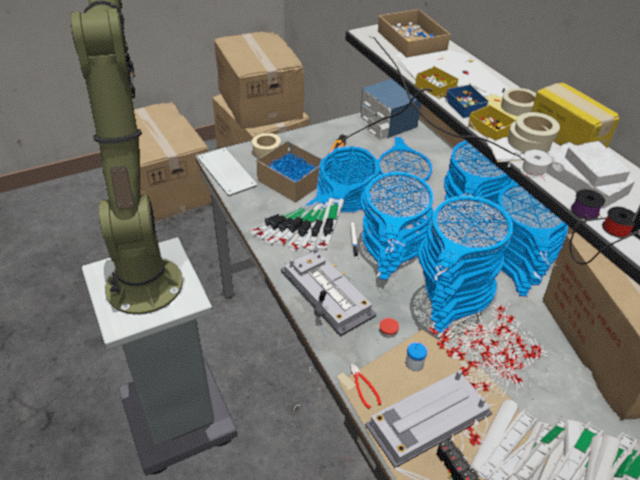

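The top view shows the mould around (375,240), the lever near (397,250) and the cooling plate around (178,316). The scene view shows the mould at (328,290), the lever grip at (321,297), and blue basket stacks behind. I'll zoom in on both.

Run:
```python
import cv2,numpy as np
t=cv2.imread("pics/top0.png");s=cv2.imread("pics/scene0.png")
a=cv2.resize(t[195:285,325:425],(600,540),interpolation=cv2.INTER_CUBIC)
cv2.imwrite("pics/tz.png",a)
b=cv2.resize(s[240:340,275:385],(770,700),interpolation=cv2.INTER_CUBIC)[:600]
cv2.imwrite("pics/sz.png",b)
# plate mask
g=cv2.cvtColor(t,cv2.COLOR_BGR2GRAY);m=(g>200).astype(np.uint8);m[:270]=0;m[:,250:]=0
n,l,st,ce=cv2.connectedComponentsWithStats(m);i=1+np.argmax(st[1:,4]);print(st[i])
c=cv2.findContours((l==i).astype(np.uint8),0,2)[0][0];r=cv2.minAreaRect(c);bx=cv2.boxPoints(r)
C=np.load("top0.npz");K,R,T=C["camera_matrix"],C["R"],C["t"]
def ray(p,z):
    d=R.T@np.linalg.inv(K)@[p[0],p[1],1];o=-R.T@T;return (o+d*(z-o[2])/d[2])
P=np.array([ray(p,.012) for p in bx]);print(bx.round(1),P.round(3).tolist(),P.mean(0).round(3),[np.linalg.norm(P[i]-P[i-1]).round(3) for i in range(4)],[np.degrees(np.arctan2(*(P[i]-P[i-1])[1::-1])).round(1) for i in range(4)])
```

```text
[ 134  287   86   60 2599]
[[131.9 316.2]
 [208.1 285.8]
 [220.3 316.3]
 [144.1 346.8]] [[0.451, 0.546, 0.012], [0.474, 0.29, 0.012], [0.368, 0.278, 0.012], [0.347, 0.529, 0.012]] [0.41  0.411 0.012] [np.float64(0.106), np.float64(0.256), np.float64(0.107), np.float64(0.253)] [np.float64(8.9), np.float64(-84.9), np.float64(-173.0), np.float64(94.8)]
```

View pics/tz.png

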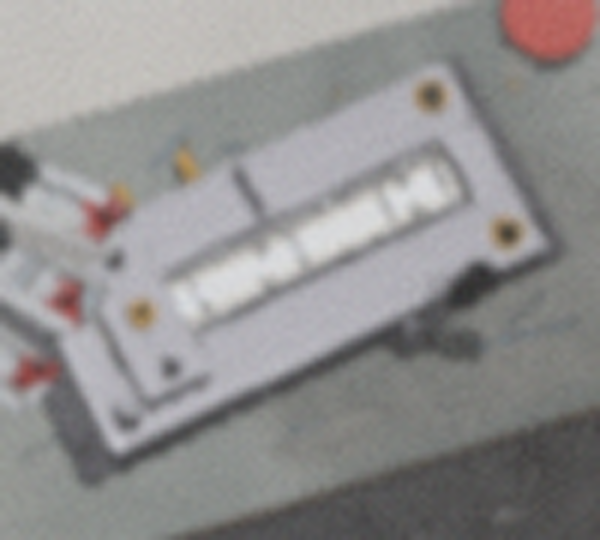

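View pics/sz.png

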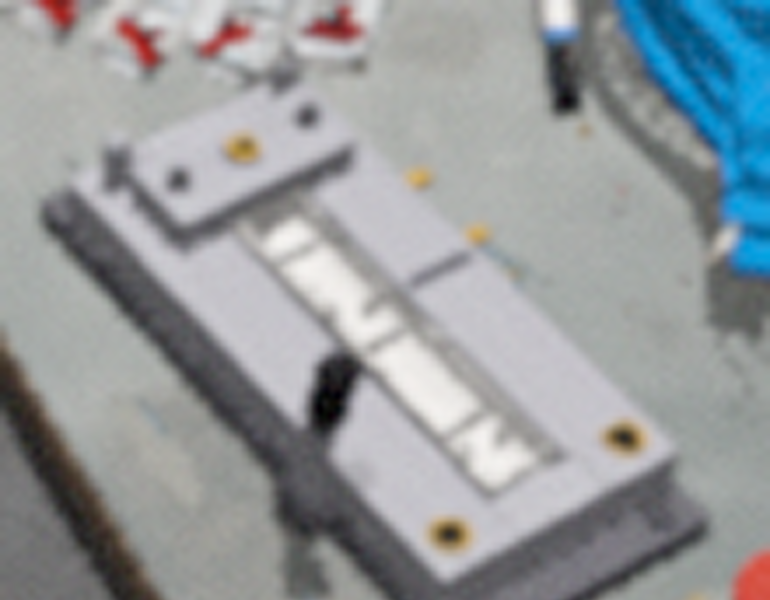

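```bash
cat > h.py <<'E'
import numpy as np
def cam(n):
    C=np.load(n+".npz");return C["camera_matrix"],C["R"],C["t"]
def ray(c,p,z):
    K,R,T=c;d=R.T@np.linalg.inv(K)@[p[0],p[1],1];o=-R.T@T;return (o+d*(z-o[2])/d[2])
def proj(c,X):
    K,R,T=c;q=K@(R@np.asarray(X)+T);return q[:2]/q[2]
def rig(A,B): # 2D fit B=R A+t
    A=np.array(A);B=np.array(B)[:,:2];a=A-A.mean(0);b=B-B.mean(0)
    th=np.arctan2((a[:,0]*b[:,1]-a[:,1]*b[:,0]).sum(),(a*b).sum());R=np.array([[np.cos(th),-np.sin(th)],[np.sin(th),np.cos(th)]])
    t=B.mean(0)-R@A.mean(0);return th,R,t,B-(A@R.T+t)
E
python3 - <<'E'
from h import *
s,t=cam("scene0"),cam("top0")
print("campos",[(-c[1].T@c[2]).round(2) for c in(s,t)])
M=[(-.058,-.13),(.058,-.13),(-.058,.13)]
S=[ray(s,(275+u/7,240+v/7),.04) for u,v in[(450,582),(672,455),(75,190)]]
T=[ray(t,(325+u/6,195+v/6),.04) for u,v in[(548,245),(447,62),(118,455)]]
for B in(S,T,):
    th,R,o,e=rig(M,B);print(np.degrees(th).round(2),o.round(4),(e*1e3).round(1).tolist())
th,R,o,e=rig(M+M,S+T)
w=lambda x,y,z:np.r_[R@[x,y]+o,z]
for n,X in dict(grip=(-.068,-.069,.097),pin1=(-.043,.116,.066),pin2=(.043,.116,.066),cavend=(0,-.108,.04),cavL=(-.02,-.108,.04),shaft=(-.068,-.05,.012)).items():
    p=w(*X);a=(proj(s,p)-[275,240])*7;b=(proj(t,p)-[325,195])*6;print(n,p.round(3),a.round(),b.round())
E
```

```text
campos [array([-0.11, -1.28,  1.31]), array([0.14, 0.02, 1.6 ])]
9.08 [ 0.4634 -0.2604] [[2.1, 1.8], [-3.7, 1.7], [1.6, -3.5]]
8.86 [ 0.4627 -0.2601] [[0.5, 0.4], [-0.6, -0.0], [0.1, -0.4]]
grip [ 0.407 -0.339  0.097] [334. 400.] [476. 285.]
pin1 [ 0.403 -0.152  0.066] [115. 146.] [131. 409.]
pin2 [ 0.487 -0.139  0.066] [285.  64.] [ 57. 266.]
cavend [ 0.48  -0.367  0.04 ] [530. 484.] [462. 169.]
cavL [ 0.46 -0.37  0.04] [489. 507.] [479. 201.]
shaft [ 0.404 -0.32   0.012] [300. 513.] [419. 336.]
```

```bash
cat >> h.py <<'E'
TH=np.radians(8.95);MO=np.array([.463,-.260])
def mw(x,y): 
    c,s=np.cos(TH),np.sin(TH);return MO+[c*x-s*y,s*x+c*y]
def rows(cur,wps,g,vmax=58,tmax=10):
    """cur,wps: (x,y,z,yaw) TCP; prints flat rows"""
    cur=np.array(cur,float);out=[]
    for w in wps:
        w=np.array(w,float);d=w-cur;n=int(max(np.ceil(np.linalg.norm(d[:3])*1e3/vmax-.02),np.ceil(abs(d[3])/tmax-.02),1))
        for k in range(n):
            tgt=cur+(w-cur)/(n-k);a=np.radians(cur[3]);v=(tgt-cur)*[1e3,1e3,1e3,1]
            r=[round(v[0]*np.cos(a)+v[1]*np.sin(a)),round(v[0]*np.sin(a)-v[1]*np.cos(a)),round(-v[2]),round(v[3]*-1)]
            out.append([g]+r); 
            q=np.array([r[0]*np.cos(a)+r[1]*np.sin(a),r[0]*np.sin(a)-r[1]*np.cos(a),-r[2]])/1e3
            cur=cur+np.r_[q,-r[3]]
    for i in range(0,len(out),12): print(str(sum(out[i:i+12],[])).replace(" ",""))
    print("end",cur.round(4))
E
python3 - <<'E'
from h import *
t=cam("top0");s=cam("scene0")
print("basket base",ray(s,(430,320),0).round(3),ray(s,(385,278),0).round(3))
gx,gy=mw(-.068,-.069);print(gx,gy)
rows((.151,.632,.404,166.5),[(.45,.35,.40,140),(.50,0,.40,115),(gx,gy,.36,98.9)],1)
E
```

```text
basket base [ 0.677 -0.467  0.   ] [ 0.649 -0.277  0.   ]
0.40656243686499605 -0.3387388180466435
[1,-45,-26,1,3,1,-46,-23,0,3,1,-47,-21,1,3,1,-48,-18,0,4,1,-49,-15,1,3,1,-50,-12,0,4,1,-50,-9,1,3,1,-51,-6,0,4,1,-38,-33,0,4,1,-40,-31,0,3,1,-42,-29,0,4,1,-44,-25,0,3]
[1,-45,-23,0,4,1,-46,-20,0,3,1,-47,-18,0,4,1,-38,-32,6,2,1,-40,-31,6,2,1,-41,-29,6,2,1,-42,-28,6,2,1,-42,-27,5,3,1,-44,-24,6,2,1,-45,-23,5,3]
end [ 0.4067 -0.339   0.36   98.5   ]
```

>>> step_arm(
  steps=[1, -45, -26, 1, 3, 1, -46, -23, 0, 3, 1, -47, -21, 1, 3, 1, -48, -18, 0, 4, 1, -49, -15, 1, 3, 1, -50, -12, 0, 4, 1, -50, -9, 1, 3, 1, -51, -6, 0, 4, 1, -38, -33, 0, 4, 1, -40, -31, 0, 3, 1, -42, -29, 0, 4, 1, -44, -25, 0, 3],
)

```text
time_s: 1.6
tool_pos: [0.4795, 0.1482, 0.4005]
tool_rot: [-180.0, -0.0, 125.4]
force: [1.2, 0.1, -0.4]
grip_width: 0.087
grasp_force: 0.0
```

>>> step_arm(
  steps=[1, -45, -23, 0, 4, 1, -46, -20, 0, 3, 1, -47, -18, 0, 4, 1, -38, -32, 6, 2, 1, -40, -31, 6, 2, 1, -41, -29, 6, 2, 1, -42, -28, 6, 2, 1, -42, -27, 5, 3, 1, -44, -24, 6, 2, 1, -45, -23, 5, 3, 1, 0, 0, 0, 0, 1, 0, 0, 0, 0],
)

```text
time_s: 3.1
tool_pos: [0.4079, -0.3381, 0.3603]
tool_rot: [-180.0, -0.1, 98.6]
force: [-0.3, 1.0, -0.3]
grip_width: 0.087
grasp_force: 0.0
```

Run:
```python
from cell import env
from h import *
import cv2
o=env.get_obs();print(o["time_s"],o["tool_pos"],o["tool_rot"],np.round(o["qpos"],0))
c=env.read_camera("wrist");cv2.imwrite("pics/w1.png",c["image"][...,::-1]);np.savez("w1.npz",**c)
print(c["camera_matrix"].round(1).tolist())
```

```text
3.1 [ 0.4078896  -0.33805074  0.36034056] [-1.79974409e+02 -5.81306168e-02  9.85609432e+01] [-12.   7.  53. 105.  -6.  71.  51.]
[[371.6, 0.0, 324.0], [0.0, 371.6, 241.8], [0.0, 0.0, 1.0]]
```

View pics/w1.png

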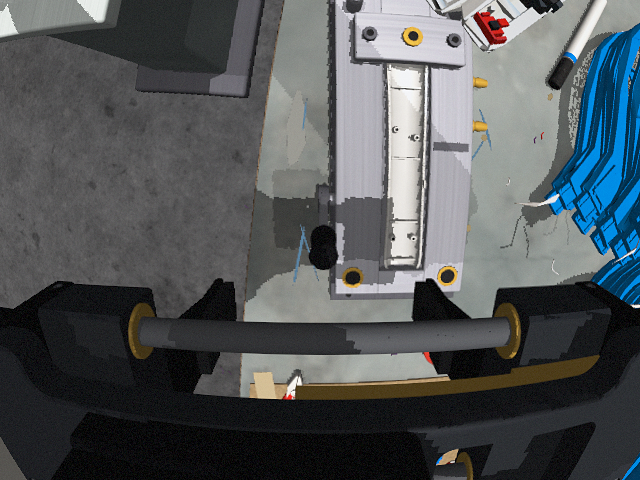

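```bash
cat >> h.py <<'E'
def fray(n,p,z):
    K,R,T=cam(n);d=np.array([(p[0]-K[0,2])/K[0,0],(p[1]-K[1,2])/K[1,1]]);a=np.hypot(*d)
    v=R.T@np.r_[np.sin(a)*d/a,np.cos(a)];o=-R.T@T;return o+v*(z-o[2])/v[2]
def wm(P):
    c,s=np.cos(TH),np.sin(TH);d=np.asarray(P)[:2]-MO;return np.array([c*d[0]+s*d[1],-s*d[0]+c*d[1]])
E
python3 - <<'E'
from h import *
for n,p,z in [("cavL",(385,269),.04),("cavR",(424,270),.04),("cavmidL",(385,90),.04),("cavmidR",(431,90),.04),("cornL",(332,296),.04),("scrL",(352,277),.04),("scrR",(448,275),.04),("edge",(330,150),.04),("griptop",(322,232),.118),("gripmid",(322,247),.097)]:
    P=fray("w1",p,z);print(n,P.round(4),(wm(P)*1e3).round(1))
E
```

```text
cavL [ 0.466  -0.3658  0.04  ] [ -13.5 -105. ]
cavR [ 0.5011 -0.3619  0.04  ] [  21.8 -106.5]
cavmidL [ 0.4392 -0.2172  0.04  ] [-16.8  46. ]
cavmidR [ 0.4768 -0.2091  0.04  ] [21.6 48.1]
cornL [ 0.4243 -0.3977  0.04  ] [ -59.6 -130. ]
scrL [ 0.4387 -0.3773  0.04  ] [ -42.3 -112. ]
scrR [ 0.525  -0.3635  0.04  ] [  45.1 -111.9]
edge [ 0.4032 -0.273   0.04  ] [-61.1  -3.6]
griptop [ 0.4043 -0.3211  0.118 ] [-67.5 -51.3]
gripmid [ 0.4066 -0.337   0.097 ] [-67.7 -67.3]
```

>>> step_arm(
  steps=[1, 0, 0, 40, 0, 1, 0, 0, 40, 0, 1, 0, 0, 20, 0, 0, 0, 0, 0, 0, 0, 0, 0, 0, 0, 0, 0, 0, 0, 0, 0, 0, 0, 0, 0, 0, 0, 0, 0, 0, 0, 0, 0, 0, 0],
  grip_force=15,
)

```text
time_s: 4.28
tool_pos: [0.4078, -0.3386, 0.2609]
tool_rot: [180.0, -0.0, 98.5]
force: [-0.3, -0.3, -0.2]
grip_width: 0.0348
grasp_force: 0.0
```

>>> step_arm(
  steps=[0, 0, 0, 0, 0, 0, 0, 0, 0, 0, 0, 0, 0, 0, 0, 0, 0, 0, 0, 0, 0, 8, 0, -1, 0, 0, 8, 0, -1, 0, 0, 8, 0, 0, 0, 0, 8, 0, 1, 0, 0, 8, 0, 1, 0, 0, 0, 0, 0, 0],
)

```text
time_s: 5.52
tool_pos: [0.4013, -0.302, 0.2612]
tool_rot: [179.9, 0.6, 98.5]
force: [0.7, -14.5, -9.0]
grip_width: 0.0173
grasp_force: 15.1
```

>>> step_arm(
  steps=[0, 3, 0, 0, 0, 0, 3, 0, 0, 0, 0, 0, 0, 0, 0],
  grip_force=25,
)

```text
time_s: 5.9
tool_pos: [0.4006, -0.2999, 0.2615]
tool_rot: [179.7, 1.2, 98.3]
force: [6.0, -27.3, -21.8]
grip_width: 0.0171
grasp_force: 25.2
```

Run:
```python
from cell import env
from h import *
import cv2
o=env.get_obs();print(o["time_s"],wm(o["tool_pos"])*1e3,o["tool_pos"],o["force"],o["wrist_torque"])
c=env.read_camera("wrist");cv2.imwrite("pics/w2.png",c["image"][...,::-1]);np.savez("w2.npz",**c)
```

```text
5.9 [-67.88329152 -29.72721709] [ 0.40056796 -0.29992605  0.26151243] [  5.95771479 -27.2903718  -21.77326588] [-6.23069529 -1.25604048 -0.07757513]
```

View pics/w2.png

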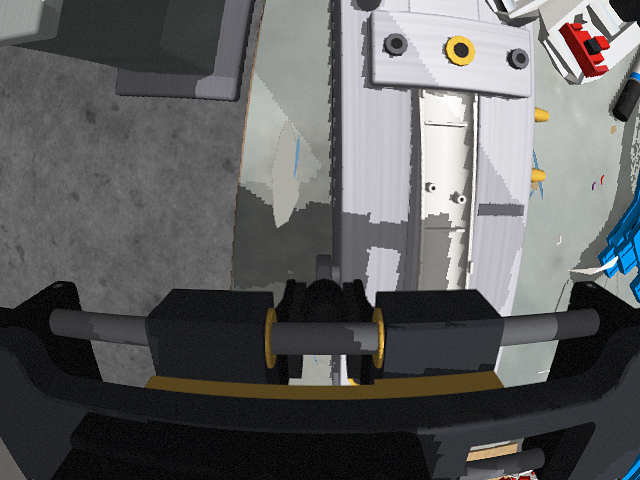

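The lever is at its stop (grip at mould y ≈ -30, end block at (455,50), shell at (447,180) raised). Now I'll release it and move above the shell's free end.

>>> step_arm(
  steps=[0, -4, 0, 0, 0, 0.6, 0, 0, 0, 0, 0.6, 0, 0, 0, 0, 0.6, 0, 0, 0, 0, 0.8, 0, 0, -35, 0, 0.8, 0, 0, -45, 0, 0.8, 0, 0, -20, 0, 0.8, 0, 0, 0, 0],
)

```text
time_s: 6.95
tool_pos: [0.4021, -0.2969, 0.3621]
tool_rot: [179.8, 0.0, 98.6]
force: [0.8, 1.1, 0.2]
grip_width: 0.0688
grasp_force: 0.0
```

Run:
```python
from cell import env
from h import *
o=env.get_obs();p=o["tool_pos"];print(o["time_s"],p,o["tool_rot"],o["force"])
x,y=mw(.001,-.095)
rows((*p,o["tool_rot"][2]),[(x,y,.33,98.9)],.8)
```

```text
6.95 [ 0.40212571 -0.29687831  0.36208422] [1.79782958e+02 2.10493237e-02 9.86180803e+01] [0.75846573 1.10588982 0.20063819]
[0.8,-34,34,16,0,0.8,-34,33,16,0]
end [ 0.4786 -0.3541  0.3301 98.6181]
```

>>> step_arm(
  steps=[0.8, -34, 34, 16, 0, 0.8, -34, 33, 16, 0, 0.8, 0, 0, 0, 0, 0.8, 0, 0, 0, 0],
)

```text
time_s: 7.45
tool_pos: [0.4772, -0.3542, 0.3272]
tool_rot: [-179.8, -0.1, 98.5]
force: [-0.7, -1.0, 0.7]
grip_width: 0.0699
grasp_force: 0.0
```

Run:
```python
from cell import env
from h import *
import cv2
o=env.get_obs();p=o["tool_pos"];print(o["time_s"],p,wm(p)*1e3)
c=env.read_camera("wrist");cv2.imwrite("pics/w3.png",c["image"][...,::-1]);np.savez("w3.npz",**c)
s=env.read_camera("scene");np.savez("s3.npz",**s)
a=cv2.resize(s["image"][240:340,275:385,::-1],(770,700),interpolation=cv2.INTER_CUBIC)[100:]
cv2.imwrite("pics/s3.png",a)
```

```text
7.45 [ 0.47715735 -0.35420525  0.32715012] [ -0.67076436 -95.26074381]
```

View pics/w3.png

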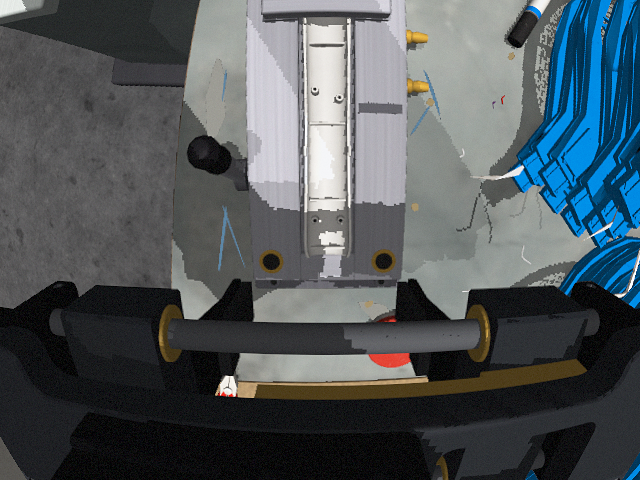

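View pics/s3.png

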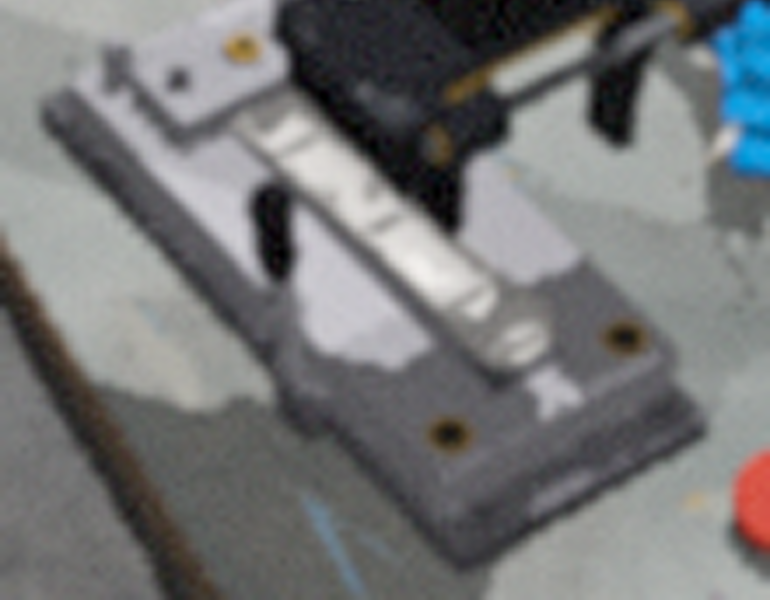

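The wrist view shows the free end at (327,250), slightly right of the finger midline (324). The scene view shows the shell tilted and the lever grip at (270,230) fully over. I'll shift 2 mm and descend.

>>> step_arm(
  steps=[0.8, 0, 2, 40, 0, 0.8, 0, 0, 40, 0, 0.8, 0, 0, 16, 0, 0.8, 0, 0, 0, 0, 0.8, 0, 0, 0, 0],
)

```text
time_s: 8.18
tool_pos: [0.4803, -0.3546, 0.2347]
tool_rot: [179.8, 0.1, 98.5]
force: [-0.4, -0.7, 0.8]
grip_width: 0.0695
grasp_force: 0.0
```

>>> step_arm(
  steps=[0.8, 0, 0, 8, 0, 0.8, 0, 0, 0, 0, 0, 0, 0, 0, 0, 0, 0, 0, 0, 0, 0, 0, 0, 0, 0, 0, 0, 0, 0, 0, 0, 0, 0, 0, 0, 0, 0, 0, 0, 0, 0, 0, 0, 0, 0],
  grip_force=45,
)

```text
time_s: 9.3
tool_pos: [0.4798, -0.3541, 0.2247]
tool_rot: [-180.0, 0.0, 98.5]
force: [0.1, -0.1, -0.1]
grip_width: 0.0316
grasp_force: 45.0
```

>>> step_arm(
  steps=[0, -4, 0, 0, 0, 0, -5, 0, -1, 0, 0, -5, 0, 0, 0, 0, -5, 0, -1, 0, 0, 0, 0, 0, 0],
)

```text
time_s: 9.93
tool_pos: [0.4828, -0.3708, 0.2255]
tool_rot: [-179.9, -0.3, 98.6]
force: [-0.6, 4.5, -1.4]
grip_width: 0.0314
grasp_force: 45.0
```

>>> step_arm(
  steps=[0, -6, 0, 0, 0, 0, -6, 0, -1, 0, 0, -6, 0, -1, 0, 0, -6, 0, 0, 0, 0, -6, 0, -1, 0, 0, -8, 0, -1, 0, 0, 0, 0, 0, 0],
)

```text
time_s: 10.8
tool_pos: [0.4881, -0.4113, 0.2309]
tool_rot: [-180.0, 0.0, 98.5]
force: [0.3, 0.4, -0.6]
grip_width: 0.0314
grasp_force: 45.0
```

Run:
```python
from cell import env
from h import *
import cv2
o=env.get_obs();p=o["tool_pos"];print(o["time_s"],p,wm(p)*1e3,o["force"],o["grip_width"])
c=env.read_camera("wrist");np.savez("w4.npz",**c)
s=env.read_camera("scene");np.savez("s4.npz",**s)
a=cv2.resize(s["image"][250:350,275:385,::-1],(495,450),interpolation=cv2.INTER_CUBIC)
b=cv2.resize(c["image"][0:320,160:480,::-1],(300,300))
z=np.zeros((450,800,3),np.uint8);z[:,:495]=a;z[:300,500:]=b
cv2.imwrite("pics/m4.png",z)
```

```text
10.8 [ 0.48811866 -0.41133011  0.23092719] [   1.27002629 -153.39535492] [ 0.34680265  0.39206889 -0.5912282 ] 0.03138269916997476
```

View pics/m4.png

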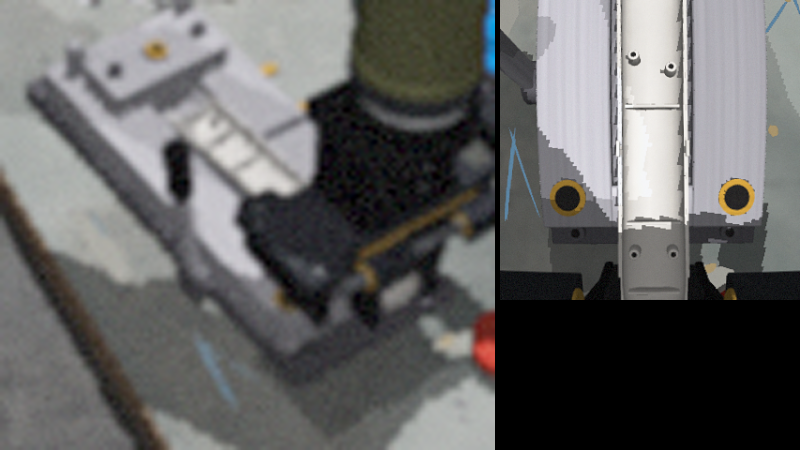

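Run:
```python
from h import *
print(wm(ray(cam("s4"),(317.2,275),.041))*1e3, wm(fray("w4",(321,311),.062))*1e3)
c=np.load("w4.npz");im=c["image"].astype(int)
# brightness along shell column in wrist, up image
for col in (310,322,335): print(im[0:60:4,col].mean(1).astype(int).tolist())
x=.488;print(-c["R"].T@c["t"])
```

```text
[-0.45252163 47.0909144 ] [   0.2297921 -153.737632 ]
[231, 229, 228, 228, 227, 226, 226, 226, 227, 229, 228, 228, 229, 227, 228]
[230, 231, 231, 232, 231, 229, 230, 230, 230, 231, 231, 231, 232, 233, 232]
[223, 222, 221, 220, 223, 222, 221, 219, 223, 221, 220, 223, 222, 223, 224]
[ 0.47720096 -0.33709426  0.21097342]
```

Run:
```python
from h import *
rows((.4881,-.4113,.2309,98.5),[(.4881,-.4113,.26,98.5),(.4881,-.4113,.38,98.5),(.46,0,.38,96.5),(.418,.316,.34,94.8)],0,vmax=45)
```

```text
[0,0,0,-29,0,0,0,0,-40,0,0,0,0,-40,0,0,0,0,-40,0,0,41,3,0,0,0,41,3,0,0,0,41,3,0,0,0,41,3,0,0,0,41,4,0,0,0,41,3,0,0,0,41,4,0,0,0,41,3,0,1]
[0,42,3,0,0,0,41,3,0,1,0,40,-1,5,0,0,40,-1,5,0,0,40,-1,5,0,0,40,-1,5,0,0,40,-1,5,0,0,40,0,5,1,0,39,-1,5,0,0,40,-2,5,1]
end [ 0.4178  0.3163  0.3399 94.5   ]
```

>>> step_arm(
  steps=[0, 0, 0, -15, 0, 0, 0, 0, -20, 0, 0, 0, 0, -37, 0, 0, 0, 0, -37, 0, 0, 0, 0, -40, 0, 0, 20, 1, 0, 0, 0, 41, 3, 0, 0, 0, 41, 3, 0, 0, 0, 41, 3, 0, 0, 0, 41, 4, 0, 0],
)

```text
time_s: 12.15
tool_pos: [0.4744, -0.2257, 0.3811]
tool_rot: [179.9, -0.0, 98.5]
force: [0.7, 1.0, -0.1]
grip_width: 0.0309
grasp_force: 45.0
```

>>> step_arm(
  steps=[0, 41, 4, 0, 0, 0, 41, 4, 0, 0, 0, 41, 3, 0, 1, 0, 41, 3, 0, 0, 0, 41, 4, 0, 1, 0, 40, 1, 5, 0, 0, 40, -1, 5, 0, 0, 40, -1, 5, 0, 0, 40, -1, 5, 0, 0, 40, -1, 5, 0, 0, 40, -1, 5, 1, 0, 30, -1, 5, 0],
)

```text
time_s: 13.65
tool_pos: [0.4282, 0.2482, 0.3463]
tool_rot: [179.9, -0.1, 95.6]
force: [0.5, -1.2, 0.6]
grip_width: 0.0311
grasp_force: 45.0
```

>>> step_arm(
  steps=[0, 30, -1, 5, 1, 0, 20, -1, 0, 0, 0, 10, 0, 0, 0, 0, 0, 0, 0, 0, 0, 0, 0, 0, 0],
)

```text
time_s: 14.28
tool_pos: [0.4216, 0.3053, 0.34]
tool_rot: [180.0, 0.0, 94.5]
force: [-0.9, -0.8, 0.4]
grip_width: 0.0312
grasp_force: 45.0
```

Run:
```python
from cell import env
from h import *
import cv2
o=env.get_obs();p=o["tool_pos"];print(o["time_s"],p,o["tool_rot"],o["force"],o["grip_width"])
c=env.read_camera("wrist");np.savez("w5.npz",**c)
s=env.read_camera("scene");np.savez("s5.npz",**s)
a=cv2.resize(s["image"][100:260,150:330,::-1],(506,450),interpolation=cv2.INTER_CUBIC)
b=cv2.resize(c["image"][0:320,160:480,::-1],(290,290))
z=np.zeros((450,800,3),np.uint8);z[:,:506]=a;z[:290,510:]=b
cv2.imwrite("pics/m5.png",z)
rows((*p,o["tool_rot"][2]),[(.418,.316,.24,94.8)],0)
```

```text
14.275 [0.42159555 0.3052785  0.34004033] [1.79982134e+02 1.60113295e-02 9.44574458e+01] [-0.94637524 -0.8049504   0.40963106] 0.031238700788574464
[0,5,-1,50,0,0,6,-2,50,0]
end [ 0.4177  0.316   0.24   94.4574]
```

View pics/m5.png

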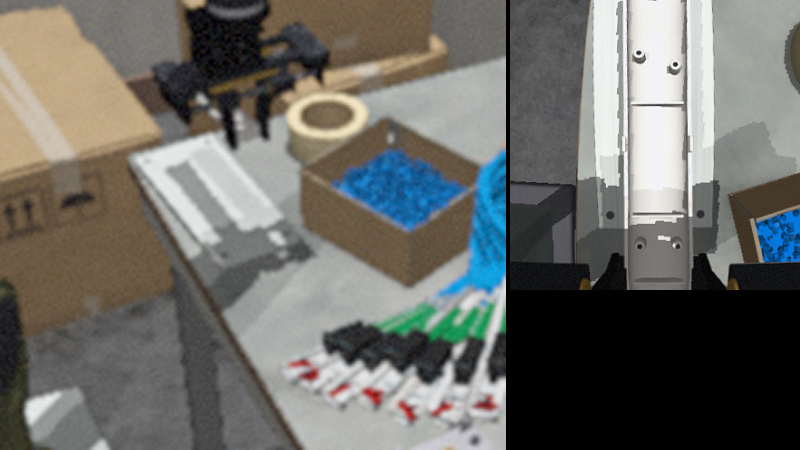

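Run:
```python
from h import *
c=cam("w5");a=np.radians(94.8);g=np.array([.418,.316])
for p in[(403,210),(412,288),(425,200),(480,190)]:
  for z in(.04,.08):
    P=fray("w5",p,z);d=P[:2]-g;print(p,z,P.round(3),"toolx",(d@[np.cos(a),np.sin(a)]).round(3),"tooly",(d@[np.sin(a),-np.cos(a)]).round(3))
# plate screws
for p in((160+100*1.103,215*1.103),(160+191*1.103,214*1.103)):print(fray("w5",p,.012).round(3))
s=cam("s5");k=180/506
for p in[(300,160),(408,230),(408,285),(302,205)]: print(p,ray(s,(150+p[0]*k,100+p[1]*k),0).round(3),ray(s,(150+p[0]*k,100+p[1]*k),.08).round(3))
```

```text
(403, 210) 0.04 [0.482 0.33  0.04 ] toolx 0.008 tooly 0.065
(403, 210) 0.08 [0.473 0.337 0.08 ] toolx 0.016 tooly 0.056
(412, 288) 0.04 [0.499 0.265 0.04 ] toolx -0.058 tooly 0.076
(412, 288) 0.08 [0.487 0.281 0.08 ] toolx -0.04 tooly 0.066
(425, 200) 0.04 [0.499 0.339 0.04 ] toolx 0.017 tooly 0.082
(425, 200) 0.08 [0.487 0.345 0.08 ] toolx 0.023 tooly 0.071
(480, 190) 0.04 [0.545 0.352 0.04 ] toolx 0.026 tooly 0.129
(480, 190) 0.08 [0.526 0.356 0.08 ] toolx 0.031 tooly 0.111
[0.377 0.292 0.012]
[0.463 0.3   0.012]
(300, 160) [0.544 0.453 0.   ] [0.504 0.347 0.08 ]
(408, 230) [0.608 0.257 0.   ] [0.563 0.163 0.08 ]
(408, 285) [0.561 0.159 0.   ] [0.52  0.071 0.08 ]
(302, 205) [0.508 0.362 0.   ] [0.47  0.261 0.08 ]
```

Run:
```python
from h import *
import cv2
s=np.load("s5.npz")["image"]
for c in(294,295,259,260,262): print(c,[(r,*s[r,c]) for r in range(154 if c<270 else 174,185 if c<270 else 208,2)])
w=np.load("w5.npz")["image"]
hsv=cv2.cvtColor(w,cv2.COLOR_RGB2HSV)
m=((hsv[...,0]>5)&(hsv[...,0]<22)&(hsv[...,1]>70)).astype(np.uint8);m[:150]=0;m[310:]=0
for r in range(180,300,10):
    x=np.flatnonzero(m[r,360:640]);print(r,(x.min()+360,x.max()+360,len(x)) if len(x) else None)
```

```text
294 [(174, np.uint8(17), np.uint8(97), np.uint8(158)), (176, np.uint8(23), np.uint8(97), np.uint8(158)), (178, np.uint8(24), np.uint8(107), np.uint8(169)), (180, np.uint8(73), np.uint8(128), np.uint8(189)), (182, np.uint8(110), np.uint8(109), np.uint8(110)), (184, np.uint8(103), np.uint8(85), np.uint8(64)), (186, np.uint8(108), np.uint8(90), np.uint8(70)), (188, np.uint8(105), np.uint8(89), np.uint8(67)), (190, np.uint8(108), np.uint8(94), np.uint8(71)), (192, np.uint8(107), np.uint8(92), np.uint8(69)), (194, np.uint8(109), np.uint8(89), np.uint8(72)), (196, np.uint8(101), np.uint8(82), np.uint8(63)), (198, np.uint8(110), np.uint8(91), np.uint8(71)), (200, np.uint8(103), np.uint8(87), np.uint8(69)), (202, np.uint8(143), np.uint8(139), np.uint8(135)), (204, np.uint8(180), np.uint8(180), np.uint8(177)), (206, np.uint8(184), np.uint8(186), np.uint8(181))]
295 [(174, np.uint8(27), np.uint8(108), np.uint8(172)), (176, np.uint8(23), np.uint8(99), np.uint8(159)), (178, np.uint8(19), np.uint8(114), np.uint8(184)), (180, np.uint8(51), np.uint8(130), np.uint8(201)), (182, np.uint8(104), np.uin
[... 2838 characters left out ...]
.uint8(89), np.uint8(71)), (178, np.uint8(108), np.uint8(91), np.uint8(71)), (180, np.uint8(106), np.uint8(89), np.uint8(67)), (182, np.uint8(110), np.uint8(97), np.uint8(80)), (184, np.uint8(131), np.uint8(129), np.uint8(126))]
180 (np.int64(514), np.int64(602), 77)
190 (np.int64(482), np.int64(607), 105)
200 (np.int64(449), np.int64(608), 115)
210 (np.int64(415), np.int64(605), 137)
220 (np.int64(402), np.int64(609), 116)
230 (np.int64(404), np.int64(639), 89)
240 (np.int64(406), np.int64(639), 56)
250 (np.int64(409), np.int64(639), 66)
260 (np.int64(412), np.int64(639), 71)
270 (np.int64(415), np.int64(639), 73)
280 (np.int64(417), np.int64(637), 77)
290 (np.int64(370), np.int64(627), 24)
```

Run:
```python
from cell import env
from h import *
o=env.get_obs();p=o["tool_pos"];print(o["time_s"],p,np.round(o["qpos"],0))
t=cam("top0");s=cam("s5");k=180/506
print("boxbase",ray(s,(257.4,182),0),"boxtop wrist .09",fray("w5",(401,216),.09))
print("tape top",[ray(t,q,.05).round(3) for q in[(130,275),(162,275),(148,285),(148,264)]])
print("tape scene base",[ray(s,(150+a*k,100+b*k),0).round(3) for a,b in[(318,162),(288,135),(325,92)]])
print("bigbox",ray(t,(70,355),.1),ray(t,(45,350),.1))
a=np.radians(4.8);yd=np.array([-np.sin(a),np.cos(a)]);g=np.array([.410,.411])+.095*yd;print(g)
rows((*p,94.5),[(.43,.33,.42,110),(.43,.36,.42,255),(g[0],g[1],.36,274.8)],0,tmax=9)
```

```text
14.375 [0.42148711 0.30538068 0.33992377] [-59.   5.  21. 107.  -2.  68. -33.]
boxbase [0.48770491 0.31306438 0.        ] boxtop wrist .09 [0.46936391 0.33479969 0.09      ]
tape top [array([0.572, 0.512, 0.05 ]), array([0.542, 0.415, 0.05 ]), array([0.524, 0.464, 0.05 ]), array([0.59 , 0.449, 0.05 ])]
tape scene base [array([0.563, 0.439, 0.   ]), array([0.551, 0.513, 0.   ]), array([0.637, 0.587, 0.   ])]
bigbox [0.37636893 0.71537543 0.1       ] [0.41250407 0.78348097 0.1       ]
[0.4020506  0.50566682]
[0,12,5,-40,-8,0,11,7,-40,-8,0,2,1,0,-8,0,2,1,0,-9,0,1,1,0,-8,0,1,1,0,-9,0,1,1,0,-8,0,1,2,0,-9,0,1,2,0,-8,0,0,2,0,-9,0,0,2,0,-8,0,0,2,0,-9]
[0,0,2,0,-8,0,-1,1,0,-9,0,-1,1,0,-8,0,-1,1,0,-9,0,-1,1,0,-8,0,-1,1,0,-9,0,-2,1,0,-8,0,-44,22,20,-7,0,-47,16,20,-7,0,-48,11,20,-6]
end [  0.4018   0.5055   0.3599 274.5   ]
```

>>> step_arm(
  steps=[0, 12, 5, -40, -8, 0, 11, 7, -40, -8, 0, 2, 1, 0, -8, 0, 2, 1, 0, -9, 0, 1, 1, 0, -8, 0, 1, 1, 0, -9, 0, 1, 1, 0, -8, 0, 1, 2, 0, -9, 0, 1, 2, 0, -8, 0, 0, 2, 0, -9, 0, 0, 2, 0, -8, 0, 0, 2, 0, -9],
)

```text
time_s: 15.88
tool_pos: [0.4299, 0.3494, 0.4198]
tool_rot: [-180.0, 0.0, -164.2]
force: [0.3, -0.2, -0.4]
grip_width: 0.0313
grasp_force: 45.0
```

>>> step_arm(
  steps=[0, 0, 2, 0, -8, 0, -1, 1, 0, -9, 0, -1, 1, 0, -8, 0, -1, 1, 0, -9, 0, -1, 1, 0, -8, 0, -1, 1, 0, -9, 0, -2, 1, 0, -8, 0, -44, 22, 20, -7, 0, -47, 16, 20, -7, 0, -48, 11, 20, -6, 0, 0, 0, 0, 0, 0, 0, 0, 0, 0],
)

```text
time_s: 17.38
tool_pos: [0.402, 0.5056, 0.3597]
tool_rot: [-180.0, -0.1, -85.5]
force: [-0.7, 0.4, 0.6]
grip_width: 0.0313
grasp_force: 45.0
```

Run:
```python
from cell import env
from h import *
import cv2
o=env.get_obs();p=o["tool_pos"];print(o["time_s"],p,o["tool_rot"],np.round(o["qpos"],0),o["force"],o["grip_width"])
c=env.read_camera("wrist");np.savez("w6.npz",**c)
w=c["image"].astype(int).mean(2)
# bright pixel runs per row (shell/plate), for a check of centring
for r in range(0,300,30):
    print(r,[int(v) for v in w[r,200:450:10]])
rows((*p,o["tool_rot"][2]%360),[(.402,.5057,.24,274.8)],0)
```

```text
17.375 [0.40204397 0.50562926 0.35966143] [-1.79972206e+02 -7.61630444e-02 -8.55442174e+01] [-59.  19.   6.  87.  -2.  74. 132.] [-0.70909917  0.39142548  0.59114113] 0.03126710173271367
0 [50, 53, 48, 58, 57, 147, 157, 249, 249, 108, 238, 249, 249, 250, 248, 197, 170, 246, 248, 156, 157, 109, 33, 99, 101]
30 [57, 53, 159, 155, 161, 163, 164, 249, 228, 100, 235, 248, 250, 249, 244, 200, 127, 230, 228, 163, 164, 99, 48, 101, 103]
60 [184, 188, 174, 168, 158, 168, 170, 248, 227, 94, 226, 169, 238, 238, 233, 203, 151, 230, 227, 156, 160, 83, 28, 38, 59]
90 [171, 177, 176, 177, 178, 175, 181, 246, 226, 71, 212, 234, 239, 240, 232, 202, 162, 229, 229, 153, 156, 100, 94, 97, 99]
120 [175, 175, 179, 170, 174, 171, 178, 248, 230, 111, 212, 232, 240, 241, 233, 200, 117, 229, 230, 155, 161, 97, 96, 100, 101]
150 [178, 172, 175, 181, 181, 183, 151, 232, 234, 151, 207, 232, 240, 243, 236, 206, 240, 118, 164, 103, 108, 97, 103, 95, 107]
180 [176, 177, 174, 150, 154, 155, 157, 119, 117, 172, 211, 234, 241, 242, 234, 209, 248, 164, 167, 112, 92, 104, 102, 106, 96]
210 [159, 159, 153, 160, 155, 155, 149, 117, 118, 113, 122, 130, 133, 133, 126, 114, 133, 122, 120, 109, 96, 91, 101, 105, 105]
240 [159, 156, 161, 161, 158, 155, 152, 115, 51, 107, 106, 112, 135, 130, 129, 118, 133, 62, 162, 94, 99, 102, 98, 93, 92]
270 [96, 105, 95, 93, 92, 88, 95, 87, 121, 91, 121, 127, 128, 131, 130, 121, 131, 195, 197, 98, 91, 84, 98, 84, 90]
[0,0,0,40,0,0,0,0,40,0,0,0,0,40,0]
end [4.020000e-01 5.056000e-01 2.397000e-01 2.744558e+02]
```

>>> step_arm(
  steps=[0, 0, 0, 40, 0, 0, 0, 0, 40, 0, 0, 0, 0, 40, 0, 0, 0, 0, 15, 0, 0, 0, 0, 4, 0, 0, 0, 0, 0, 0, 0, 0, 0, 0, 0],
)

```text
time_s: 18.3
tool_pos: [0.4018, 0.5071, 0.2227]
tool_rot: [-179.9, 0.1, -85.5]
force: [0.2, 0.2, -0.6]
grip_width: 0.0313
grasp_force: 45.0
```

>>> step_arm(
  steps=[0, 0, 0, 0, 0, 0, 0, 0, 3, 0, 0, 0, 0, 3, 0, 0, 0, 0, 3, 0, 0, 0, 0, 0, 0],
  grip_force=8,
)

```text
time_s: 18.92
tool_pos: [0.4011, 0.5064, 0.2112]
tool_rot: [180.0, -0.0, -85.4]
force: [-0.2, -1.4, 0.2]
grip_width: 0.0325
grasp_force: 8.0
```

>>> step_arm(
  steps=[0, 0, 0, 3, 0, 0, 0, 0, 3, 0, 0, 0, 0, 3, 0, 0, 0, 0, 0, 0],
  grip_force=5,
)

```text
time_s: 19.42
tool_pos: [0.4012, 0.5064, 0.2024]
tool_rot: [180.0, -0.0, -85.4]
force: [0.2, -0.4, 0.3]
grip_width: 0.0326
grasp_force: 5.0
```

>>> step_arm(
  steps=[0, 0, 0, 3, 0, 0, 0, 0, 0, 0, 0, 0, 0, 0, 0],
)

```text
time_s: 19.8
tool_pos: [0.4013, 0.5065, 0.1998]
tool_rot: [-180.0, -0.0, -85.5]
force: [-0.9, 0.1, -0.1]
grip_width: 0.0325
grasp_force: 5.0
```

>>> step_arm(
  steps=[0, 0, 0, 3, 0, 0, 0, 0, 0, 0, 0, 0, 0, 0, 0],
)

```text
time_s: 20.18
tool_pos: [0.4012, 0.5065, 0.1967]
tool_rot: [-180.0, -0.0, -85.5]
force: [0.4, 0.2, 0.1]
grip_width: 0.0322
grasp_force: 5.0
```

>>> step_arm(
  steps=[0.45, 0, 0, 0, 0, 0.5, 0, 0, 0, 0, 0.6, 0, 0, 0, 0, 0.6, 0, 0, 0, 0, 0.6, 0, 0, -20, 0, 0.6, 0, 0, -40, 0, 0.6, 0, 0, -50, 0, 0.6, 0, 0, -50, 0, 0.6, 0, 0, 0, 0],
)

```text
time_s: 21.3
tool_pos: [0.4022, 0.5075, 0.3643]
tool_rot: [-179.6, 0.5, -85.5]
force: [-0.5, -0.3, -0.8]
grip_width: 0.0522
grasp_force: 0.0
```

Run:
```python
from cell import env
from h import *
import cv2
o=env.get_obs();p=o["tool_pos"];print(o["time_s"],p,o["force"])
c=env.read_camera("wrist");np.savez("w7.npz",**c)
g=c["image"].astype(int).mean(2)
for r in(0,30,60,90,120,150,180,210,230,250,260,270,280):
    print(r,[int(v) for v in g[r,240:410:6]])
```

```text
21.3 [0.40223234 0.50749459 0.36426166] [-0.51926788 -0.27004479 -0.76022922]
0 [56, 58, 143, 159, 154, 248, 249, 249, 250, 248, 249, 241, 132, 248, 251, 251, 250, 240, 234, 250, 250, 249, 249, 250, 250, 159, 157, 160, 159]
30 [170, 166, 167, 169, 166, 247, 248, 250, 247, 248, 250, 231, 193, 248, 250, 251, 250, 239, 236, 251, 233, 231, 236, 234, 230, 159, 170, 167, 171]
60 [169, 170, 167, 169, 170, 247, 246, 249, 247, 248, 249, 249, 115, 246, 251, 246, 238, 225, 125, 233, 233, 230, 229, 233, 231, 178, 156, 160, 114]
90 [175, 181, 179, 180, 184, 248, 246, 249, 245, 247, 245, 228, 85, 183, 240, 245, 236, 215, 144, 233, 231, 232, 226, 229, 229, 189, 158, 162, 100]
120 [180, 176, 175, 176, 180, 249, 236, 233, 228, 230, 234, 229, 194, 226, 222, 204, 225, 220, 221, 237, 233, 233, 229, 233, 229, 192, 190, 96, 104]
150 [184, 184, 159, 158, 155, 234, 233, 234, 233, 236, 235, 233, 211, 224, 240, 247, 235, 204, 107, 239, 234, 242, 115, 166, 164, 133, 107, 103, 101]
180 [152, 154, 154, 158, 161, 117, 118, 125, 127, 120, 117, 123, 108, 100, 102, 106, 101, 105, 169, 171, 165, 169, 165, 170, 167, 135, 93, 90, 104]
210 [157, 154, 152, 149, 150, 104, 118, 123, 120, 117, 116, 123, 104, 129, 129, 132, 128, 120, 117, 124, 124, 121, 121, 118, 171, 105, 106, 101, 95]
230 [162, 161, 156, 151, 152, 76, 115, 117, 119, 125, 115, 118, 163, 121, 122, 118, 122, 117, 116, 123, 120, 120, 123, 123, 163, 84, 92, 95, 90]
250 [166, 167, 167, 157, 160, 157, 163, 161, 160, 166, 166, 166, 171, 161, 160, 159, 156, 158, 159, 161, 164, 165, 174, 199, 195, 99, 86, 94, 89]
260 [88, 97, 171, 171, 164, 162, 161, 157, 159, 188, 161, 186, 172, 159, 159, 162, 160, 161, 163, 160, 166, 169, 168, 195, 201, 97, 91, 88, 75]
270 [92, 89, 94, 91, 94, 90, 85, 86, 88, 91, 94, 91, 87, 90, 101, 92, 88, 92, 104, 84, 89, 108, 98, 161, 134, 98, 97, 93, 102]
280 [93, 90, 7, 6, 85, 88, 95, 101, 94, 80, 87, 93, 91, 91, 97, 94, 91, 81, 84, 89, 73, 81, 89, 82, 95, 0, 0, 102, 96]
```

Run:
```python
from h import *
g=np.load("w7.npz")["image"].astype(int).mean(2)
for c in(290,320,330,340,375): print(c,[int(v) for v in g[190:256:2,c]])
x,y=mw(-.0675,-.030);print(x,y)
rows((.4022,.5075,.364,274.5),[(.45,.3,.38,220),(.47,.0,.38,150),(x,y,.36,98.9)],.6,vmax=52)
```

```text
290 [121, 118, 121, 118, 119, 122, 120, 120, 117, 120, 121, 119, 119, 124, 122, 119, 122, 122, 122, 123, 123, 122, 126, 127, 120, 242, 237, 236, 237, 236, 162, 155, 157]
320 [129, 127, 95, 109, 130, 127, 130, 127, 127, 125, 129, 127, 132, 126, 100, 130, 130, 128, 120, 120, 120, 119, 122, 119, 118, 119, 225, 235, 235, 240, 161, 161, 161]
330 [134, 129, 134, 132, 133, 133, 133, 134, 129, 134, 132, 135, 135, 130, 96, 128, 137, 129, 118, 121, 118, 120, 117, 120, 116, 114, 108, 238, 234, 241, 159, 157, 160]
340 [120, 126, 94, 125, 68, 126, 121, 120, 120, 122, 124, 123, 124, 122, 100, 130, 121, 124, 122, 124, 123, 122, 126, 117, 247, 239, 237, 236, 238, 243, 158, 157, 156]
375 [138, 121, 119, 118, 119, 122, 115, 120, 116, 119, 117, 117, 119, 120, 117, 116, 121, 121, 117, 120, 120, 58, 52, 49, 71, 234, 232, 233, 233, 228, 170, 177, 181]
0.40098902219326416 -0.3001358771107909
[0.6,35,-5,-3,9,0.6,34,-11,-3,9,0.6,32,-16,-3,9,0.6,29,-20,-2,9,0.6,25,-25,-3,9,0.6,21,-29,-2,10,0.6,25,-35,0,10,0.6,19,-39,0,10,0.6,12,-41,0,10,0.6,4,-43,0,10,0.6,-3,-43,0,10,0.6,-11,-41,0,10]
[0.6,-17,-39,0,10,0.6,-16,-49,3,8,0.6,-22,-46,3,9,0.6,-29,-42,4,8,0.6,-35,-38,3,9,0.6,-40,-32,4,8,0.6,-44,-26,3,9]
end [ 0.4012 -0.2998  0.36   98.5   ]
```

>>> step_arm(
  steps=[0.6, 35, -5, -3, 9, 0.6, 34, -11, -3, 9, 0.6, 32, -16, -3, 9, 0.6, 29, -20, -2, 9, 0.6, 25, -25, -3, 9, 0.6, 21, -29, -2, 10, 0.6, 25, -35, 0, 10, 0.6, 19, -39, 0, 10, 0.6, 12, -41, 0, 10, 0.6, 4, -43, 0, 10, 0.6, -3, -43, 0, 10, 0.6, -11, -41, 0, 10],
)

```text
time_s: 22.85
tool_pos: [0.4663, 0.0401, 0.372]
tool_rot: [-180.0, -0.1, 159.2]
force: [0.5, -0.1, -0.2]
grip_width: 0.0521
grasp_force: 0.0
```

>>> step_arm(
  steps=[0.6, -17, -39, 0, 10, 0.6, -16, -49, 3, 8, 0.6, -22, -46, 3, 9, 0.6, -29, -42, 4, 8, 0.6, -35, -38, 3, 9, 0.6, -40, -32, 4, 8, 0.6, -44, -26, 3, 9, 0.6, 0, 0, 0, 0, 0.6, 0, 0, 0, 0],
)

```text
time_s: 23.98
tool_pos: [0.4007, -0.3001, 0.352]
tool_rot: [-179.9, -0.1, 98.6]
force: [0.4, 1.0, -0.4]
grip_width: 0.0521
grasp_force: 0.0
```

Run:
```python
from cell import env
from h import *
import cv2
o=env.get_obs();p=o["tool_pos"];print(o["time_s"],p,o["tool_rot"],wm(p)*1e3)
c=env.read_camera("wrist");np.savez("w8.npz",**c)
s=env.read_camera("scene");np.savez("s8.npz",**s)
t=env.read_camera("top");np.savez("t8.npz",**t)
# lever grip: dark blob in wrist
g=c["image"].max(2);m=(g<45).astype(np.uint8);m[272:]=0;m[:,:250]=0;m[:,400:]=0;m[:120]=0
n,l,st,ce=cv2.connectedComponentsWithStats(m)
for i in range(1,n):
    if st[i,4]>60: print(st[i],ce[i].round(1),wm(fray("w8",ce[i],.11))*1e3)
# shell on plate, top
T=cam("top0");d=np.abs(t["image"].astype(int)-np.load("top0.npz")["image"]).sum(2)
m=(d>45).astype(np.uint8);m[:270]=0;m[350:]=0;m[:,225:]=0;m[:,:130]=0
n,l,st,ce=cv2.connectedComponentsWithStats(m)
for i in range(1,n):
    if st[i,4]>20: print("plate diff",st[i],ray(T,ce[i],.027).round(3))
```

```text
23.975 [ 0.40074495 -0.30005291  0.3520315 ] [-1.79932943e+02 -8.19182785e-02  9.85917237e+01] [-67.72819076 -29.8800771 ]
[310 239  31  33 758] [325.1 255.2] [-66.94465304 -27.48250446]
plate diff [143 298  68  36 521] [0.408 0.404 0.027]
```

>>> step_arm(
  steps=[0.6, 0, 0, 40, 0, 0.6, 0, 0, 40, 0, 0.6, 0, 0, 11, 0, 0, 0, 0, 0, 0, 0, 0, 0, 0, 0, 0, 0, 0, 0, 0, 0, 0, 0, 0, 0, 0, 0, 0, 0, 0, 0, 0, 0, 0, 0],
  grip_force=15,
)

```text
time_s: 25.25
tool_pos: [0.4012, -0.3009, 0.2623]
tool_rot: [179.9, 0.0, 98.5]
force: [-0.8, 0.1, 6.2]
grip_width: 0.0176
grasp_force: 14.9
```

>>> step_arm(
  steps=[0, 0, 0, 0, 0, 0, -8, 0, -1, 0, 0, -8, 0, -1, 0, 0, -8, 0, 0, 0, 0, -8, 0, 1, 0, 0, -8, 0, 1, 0, 0, -2, 0, 0, 0, 0, 0, 0, 0, 0],
)

```text
time_s: 26.25
tool_pos: [0.4075, -0.3382, 0.2605]
tool_rot: [-179.9, -0.7, 98.7]
force: [-1.5, 17.1, 9.3]
grip_width: 0.0175
grasp_force: 15.0
```

>>> step_arm(
  steps=[0, -3, 0, 0, 0, 0, 0, 0, 0, 0],
  grip_force=22,
)

```text
time_s: 26.5
tool_pos: [0.4079, -0.3394, 0.2603]
tool_rot: [-179.8, -1.1, 98.7]
force: [-3.7, 23.9, 14.6]
grip_width: 0.0175
grasp_force: 22.0
```

>>> step_arm(
  steps=[0, 2, 0, 0, 0, 0.6, 0, 0, 0, 0, 0.6, 0, 0, 0, 0, 0.6, 0, 0, 0, 0, 0.6, 0, 0, -35, 0, 0.6, 0, 0, -40, 0, 0.6, 0, 0, -35, 0, 0.6, 0, 0, 0, 0, 0.6, 0, 0, 0, 0],
)

```text
time_s: 27.62
tool_pos: [0.4069, -0.3435, 0.3712]
tool_rot: [-180.0, -0.0, 98.5]
force: [-0.3, 0.2, -0.1]
grip_width: 0.052
grasp_force: 0.0
```

Run:
```python
from cell import env
from h import *
import cv2
o=env.get_obs();p=o["tool_pos"];print(o["time_s"],p,wm(p)*1e3)
c=env.read_camera("wrist");np.savez("w9.npz",**c)
for f in("w1","w9"):
    g=np.load(f+".npz")["image"].max(2);m=(g<45).astype(np.uint8);m[275:]=0;m[:,290:][:,70:]=0;m[:,:290]=0;m[:120]=0
    n,l,st,ce=cv2.connectedComponentsWithStats(m)
    for i in range(1,n):
        if st[i,4]>60: print(f,st[i],ce[i].round(1),wm(fray(f,ce[i],.107))*1e3)
s=env.read_camera("scene")["image"];a=np.load("scene0.npz")["image"]
def gr(im):
    q=im[280:320,305:345].max(2);yy,xx=np.nonzero(q<45);return xx.mean()+305,yy.mean()+280,len(xx)
print(gr(a),gr(s))
# shell on plate in scene: plate crop difference orientation
d=np.abs(s.astype(int)-a).sum(2);m=(d>60).astype(np.uint8);m[:140]=0;m[200:]=0;m[:,:195]=0;m[:,258:]=0
n,l,st,ce=cv2.connectedComponentsWithStats(m)
for i in range(1,n):
    if st[i,4]>15: print("plate",st[i],ray(cam("scene0"),ce[i],.02).round(3))
```

```text
27.625 [ 0.40691813 -0.34348333  0.37121471] [-68.38674859 -73.74208368]
w1 [ 309  225   29   45 1034] [322.9 247.3] [-67.07011213 -64.50875144]
w9 [313 215  27  42 937] [325.7 235.5] [-66.87327886 -64.84020095]
w9 [347 262  13  12 129] [353.2 267.3] [-47.73731965 -88.00910477]
(np.float64(321.90625), np.float64(296.03125), 32) (np.float64(322.37142857142857), np.float64(296.37142857142857), 35)
plate [211 151  33  37 307] [0.41  0.397 0.02 ]
```

Lever is back at its original position, within measurement error. The shell is central on the plate and everything is clear, so I'll hand in.

```bash
python3 -c "
from cell import env
print(env.sign_off())"
```

```text
the job is handed in; nothing more can be done
None
```

I drew the shell out and laid it hollow side up, centred and lengthwise on the cooling plate, with the knock-out lever swung fully back; handed in at about 28 s, with the result not reported back.

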